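# Hang the saddler's mallet in its ring

### The job

The wooden mallet with the rectangular block head is standing in the plywood tool rack: lift it out and hang it in the empty ring holder, handle down through the ring, so that its head rests on the ring and it hangs upright. Leave the round maul and the steel hammer in the rack.

Things in the scene. Friction and masses are not known exactly. Their poses are not given: they have to be found in the camera images.
- mallet: Wooden mallet, 0.18-0.35 kg: block head 36 (x) x 80 (y) x 44 mm high (z); round handle, 22 mm thick, 110 mm down from the head's underside. Origin: centre of that underside; z up. Starts upright in one of 3 holes (30 mm wide, in a row, 100 mm apart) of a fixed rack, head resting on its board (top 115 mm above the table), long side along the row (within 0.2 rad).
- ring_top (a point): Centre of the empty level steel ring's mouth, on its top face, 125 mm above the table; z up. Bore 46 mm, outside 62 mm, 14 mm high, 99 mm free above the stand's foot. Fixed; its post (lower than the ring) is 75 mm off along +x. The mallet may hang turned any way about its handle. A like stand nearby has a narrow ring already holding an awl (top at 161 mm): not that one.
- maul: Bystander in the rack: wooden maul, round head 42 to 52 mm in diameter, widening upwards, 46 mm high (top 161 mm above the table), on a 110 mm handle like the mallet's. Origin: centre of the head's underside, z up. Stays in its hole.
- hammer: Bystander in the rack: small hammer, steel head 24 mm high, 26 mm wide and 90 mm long (its y), on a 110 mm handle like the mallet's. Origin: centre of the head's underside, z up. Stays in its hole.

How it is judged:
At the end, for the whole second after the job is handed in: The mallet hangs still in the empty ring, handle down through it: the centre of the head's underside within 16 mm of the ring's axis and between 5 mm below and 8 mm above the ring's top face, the mallet upright within 10 degrees (horizontal distance between mallet and ring_top below 0.016 m and z of mallet in the frame of ring_top between -0.005 and 0.008 m and angle between mallet's own z axis and vertical below 0.175 rad and linear speed of mallet below 0.02 m/s); the robot touches nothing.
It fails at once if the round maul is taken from its hole or pushed more than 30 mm (distance of maul from where it was at the start of the episode above 0.03 m).
It fails at once if the steel hammer is taken from its hole or pushed more than 30 mm (distance of hammer from where it was at the start of the episode above 0.03 m).
It also fails if it takes over 40 s, if anything falls off the work surface, if the arm or the gripper's body presses on something with over 40 N, if the wrist force passes 120 N, or if a joint passes its speed limit or range.

### The arm

A 6-joint arm with a two-finger parallel gripper is mounted at the origin on the work surface. World frame = base frame: x ahead of the robot, y to its left, z up, the work surface at z = 0. Lengths are in m, angles in rad, forces in N, time in s.
With the tool pointing down it reaches from about 0.25 to 0.725 m from the base axis. Payload 4 kg.
Tool frame: the origin (TCP) lies midway between the tips of the shut fingers; the grasp point (between the pads) lies bot.pinch_z behind it (bot.pinch_z is the distance from the TCP to the grasp point, in m); z points along the fingers, y is the line along which they close (so a half turn about z gives the same grasp; the last joint's range is limited). The gripper opens to 85 mm and grips with 20 to 120 N. Pads are 22 mm wide; open, the fingers measure 114 mm over their backs; the gripper's body (76 mm by 85 mm) begins 54 mm behind the grasp point. The pads swing forward as they close: fully open they stand 13 mm farther back than shut.
Start: joints at [-1.325, 0.241, 0.005, 1.335, 0, 1.571], TCP at [0.122, -0.485, 0.231] pointing down, gripper open.
Joint ranges: [-2.72, 2.72], [-1.05, 1.87], [-1.09, 1.28], [-1.99, 2.15], [-1.42, 1.44], [-3.14, 3.14]. Speed limits (rad/s): [2.79, 2.79, 3.14, 3.14, 3.14, 3.14].

### API

Orientations are given as a unit quaternion [x, y, z, w].
In Python, from workcell import bot, camrig, probe_bus gives the robot as it stands (bot), with the cameras (camrig) and the readings (probe_bus).
- The arm moves only by the tool nudge_tcp, called by a JSON object that holds its "op" and its "data". Schema: {"type":"object","properties":{"plan":{"type":"object","properties":{"rows":{"type":"array","items":{"type":"array","items":{"type":"number"},"minItems":7,"maxItems":7},"minItems":1,"maxItems":10}},"additionalProperties":false,"required":["rows"]},"only":{"type":"string"},"quiet":{"type":"boolean"},"lines":{"type":"string"}},"required":["plan"],"additionalProperties":false}. plan is an object whose key "rows" holds a list of rows, 1 to 10 of them, each of 7 numbers: a rotation vector rx, ry, rz in rad, then dx, dy, dz in m, then the finger opening in m; each row is the pose to reach, as a shift and turn from the pose commanded when the call began, along the tool's axes at that moment; what a row does not reach only later rows make up. A row lasts 1/8 s, in which the tool goes at most 0.0625 m and 0.188 rad, less where a joint would pass 70% of its speed; a pose out of reach is approached as far as the arm can. The fingers move at their own pace and stop on an object; the grip force is fixed at half the most. Time passes only in rows, so rows that do not move let the fingers close. The tool returns the time, the measured TCP pose, the force, the opening and the grip force at its end. only (a regular expression) keeps the lines of the reply that match it, lines (a string "A,B") keeps lines A to B, and quiet returns only ok. Input that does not fit is refused with a message, and nothing moves.
- probe_bus.get_obs(): the state, without advancing time (a new reading comes with each control period).
- camrig.camera(name): name is "scene" or "side" or "wrist"; returns the picture (384x512x3 uint8, red, green, blue); there is no depth.
- camrig.calibration(name): a dict with "mtx" (3x3 intrinsics, pixels), "R" (3x3) and "t" (3): a world point X has camera coordinates R X + t. Camera axes: x right, y down, z forward; pixel columns grow to the right and rows downward; lengths in m; the calibration is good to about 2 mm. A picture is of the moment at which its call begins: read the wrist's pose just before it. calibration takes no time and is no camera call; for the wrist camera it gives the pose at the moment of the call.
- bot.job_done(): hands the job in; it is judged then, once.
The state is a dict: "clock": time; "joint_pos": joint angles; "joint_vel": joint speeds; "tau": joint torques, N m; "eef_pos": TCP position; "tool_rot": TCP orientation; "ft_force": force on the tool from outside, world axes, zero at the start; "ft_torque": the same for the moment, N m; "grip_width": finger opening in m; "grasp_force": force on a finger pad.
Only numpy, scipy, OpenCV 4.12 (cv2) and the standard library are available. Lean on these libraries where they do the work, as an engineer would, in place of code of your own. Each camera call takes 0.05 s, during which the arm holds its last target. There are 200 camera calls.

## Working session

There is one attempt and no reset: what is moved stays moved. The work goes in short steps, Python scripts to look and compute and a tool call to move; the robot and the scene stay as the last step left them, time stands still between calls to the robot, and variables do not carry over. Pictures are saved under pics/ and viewed, at most 10 in all, crops included, and the job is handed in when it is done.

```bash
ls; mkdir -p pics; python3 - <<'E'
from workcell import bot, camrig, probe_bus
import cv2
for n in("scene","side"):
    cv2.imwrite(f"pics/{n}0.png",cv2.cvtColor(camrig.camera(n),cv2.COLOR_RGB2BGR))
    c=camrig.calibration(n);print(n,c["mtx"].round(1).tolist(),c["R"].round(3).tolist(),c["t"].round(3))
o=probe_bus.get_obs();print(o["clock"],o["eef_pos"],o["tool_rot"],bot.pinch_z)
E
```

```text
pics
workcell.py
scene [[349.9, 0.0, 251.7], [0.0, 349.9, 197.1], [0.0, 0.0, 1.0]] [[-0.865, 0.501, -0.019], [0.335, 0.55, -0.765], [-0.372, -0.668, -0.644]] [ 0.461 -0.076  1.228]
side [[412.7, 0.0, 256.4], [0.0, 412.7, 194.9], [0.0, 0.0, 1.0]] [[0.94, -0.341, -0.023], [-0.196, -0.484, -0.853], [0.28, 0.806, -0.522]] [-0.518  0.237  0.845]
0.1 [ 0.12152684 -0.48441564  0.23050087] [ 9.92457288e-01  1.22587188e-01 -1.19885061e-04 -9.47394865e-04] 0.0187
```

View pics/scene0.png

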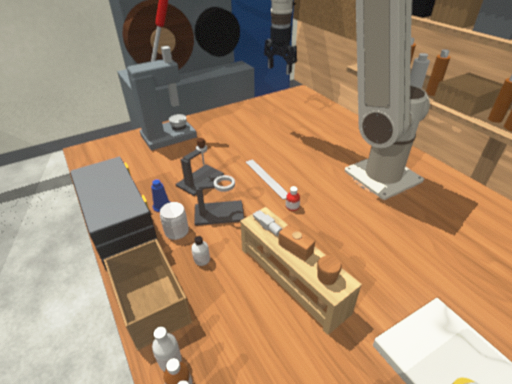

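View pics/side0.png

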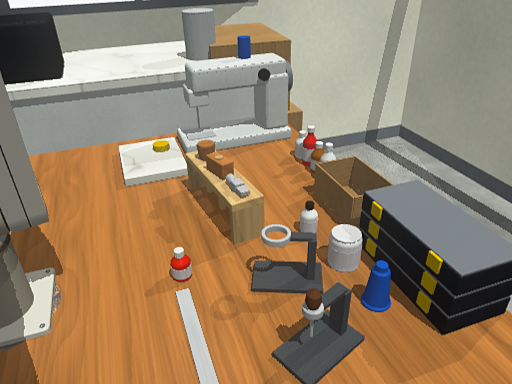

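The scene view shows the mallet in the middle hole at about (297,241), between the hammer (267,222) and the maul (329,267). The empty ring is at (225,183) in the scene view and (276,235) in the side view. I'll enlarge both for exact pixels.

```bash
python3 - <<'E'
import cv2,numpy as np
a=cv2.imread("pics/scene0.png");b=cv2.imread("pics/side0.png")
def crop(i,x,y,w=80,h=60):
    c=cv2.resize(i[y:y+h,x:x+w],None,fx=5,fy=5,interpolation=cv2.INTER_CUBIC)
    for k in range(0,w,10): cv2.putText(c,str(x+k),(k*5,8),0,.3,(0,255,0)); cv2.line(c,(k*5,0),(k*5,h*5),(0,255,0) if k==0 else (90,160,90),1)
    for k in range(0,h,10): cv2.putText(c,str(y+k),(0,k*5+8),0,.3,(0,0,255)); cv2.line(c,(0,k*5),(w*5,k*5),(90,160,90),1)
    return c
cv2.imwrite("pics/crop1.png",np.vstack([np.hstack([crop(a,258,210),crop(a,190,160)]),np.hstack([crop(b,190,138),crop(b,240,210)])]))
E
```

```text
(no output)
```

View pics/crop1.png

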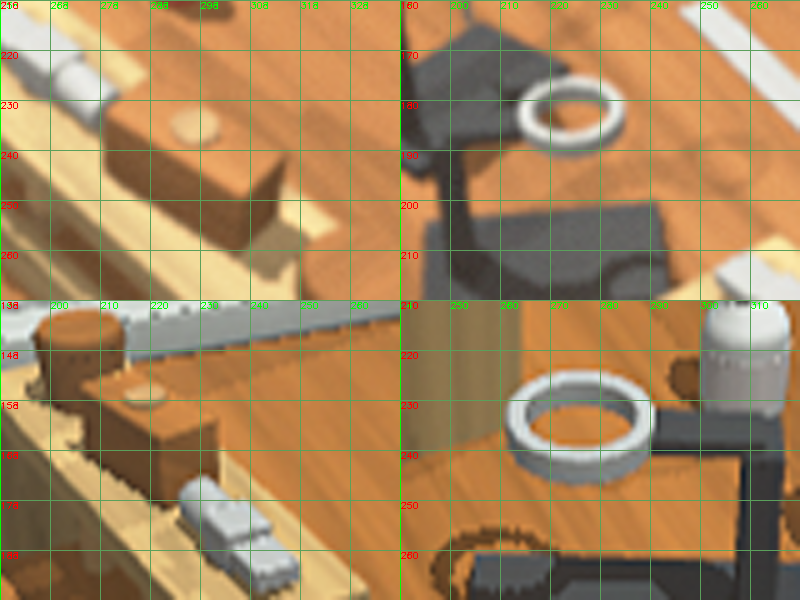

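The crops give the mallet head top corners in the scene view (279,232), (306,249.2), (315.4,241.2), with the knob at (296.7,235). In the side view they are (206.6,155.4), (222.6,165.6), (233.6,161.6), with the knob at (219,156.6). The ring mouth centre is (223.9,181.8) in the scene view and (275.8,232.9) in the side view.

```bash
cat >h.py <<'E'
from workcell import bot, camrig, probe_bus
import numpy as np
def ray(n,uv,z,c=None):
    c=c or camrig.calibration(n);d=c["R"].T@np.linalg.inv(c["mtx"])@np.array([*uv,1.]);o=-c["R"].T@c["t"]
    return (o+d*(z-o[2])/d[2])
E
python3 - <<'E'
from h import *
for n,l in dict(scene=[((278.7,231.6),.159),((305.7,249),.159),((315,240.9),.159),((296.5,234.9),.161),((223.9,181.8),.125),((329,260),.161)],side=[((206.2,155),.159),((222.2,165.2),.159),((233.2,161.2),.159),((218.6,156.3),.161),((275.8,232.9),.125),((205.7,142.7),.161)]).items():
    P=[ray(n,*a) for a in l]
    for p in P: print(n,p.round(4)[:2])
    for i,j in((0,1),(1,2)): d=P[i]-P[j];print(np.linalg.norm(d),np.degrees(np.arctan2(d[1],d[0])))
E
```

```text
scene [0.5531 0.1668]
scene [0.5318 0.2415]
scene [0.4996 0.2329]
scene [0.5253 0.198 ]
scene [ 0.559  -0.1095]
scene [0.5094 0.2928]
0.07771360751221167 -74.07046640950118
0.03332367450563856 14.924659445259728
side [0.4963 0.2236]
side [0.5193 0.1513]
side [0.5513 0.1619]
side [0.5235 0.1995]
side [ 0.5542 -0.116 ]
side [0.5132 0.296 ]
0.0757722777639866 107.62255358502318
0.033674332374431404 -161.69511810555167
```

{"op": "nudge_tcp", "data": {"plan": {"rows": [[0, 0, -0.8, 0.25, -0.13, -0.12, 0.085], [0, 0, -0.8, 0.25, -0.13, -0.12, 0.085], [0, 0, -0.8, 0.25, -0.13, -0.12, 0.085], [0, 0, -0.8, 0.25, -0.13, -0.12, 0.085], [0, 0, -1.62, 0.51, -0.256, -0.12, 0.085], [0, 0, -1.62, 0.51, -0.256, -0.12, 0.085], [0, 0, -1.62, 0.51, -0.256, -0.12, 0.085], [0, 0, -1.62, 0.51, -0.256, -0.12, 0.085], [0, 0, -1.62, 0.51, -0.256, -0.12, 0.085], [0, 0, -1.62, 0.51, -0.256, -0.12, 0.085]]}}}

```text
clock: 1.35
eef_pos: [0.5559, -0.1099, 0.3501]
tool_rot: [0.594, 0.805, -0.0, -0.001]
ft_force: [-0.1, -0.2, 0.1]
grip_width: 0.0853
grasp_force: 0.0
```

```bash
python3 - <<'E'
from h import *
import cv2,pickle
c=camrig.calibration("wrist");i=camrig.camera("wrist")
pickle.dump(c,open("w1.pkl","wb"))
print(-c["R"].T@c["t"],c["R"].round(2).tolist(),probe_bus.get_obs()["joint_pos"])
cv2.imwrite("pics/w1.png",cv2.resize(cv2.cvtColor(i,cv2.COLOR_RGB2BGR),(768,576)))
E
```

```text
[ 0.53207804 -0.03058112  0.49232962] [[0.96, 0.29, -0.0], [0.28, -0.9, 0.32], [0.09, -0.31, -0.95]] [-0.19295047  0.37515889  0.49517759  1.69171171  0.00219163  1.07758003]
```

View pics/w1.png

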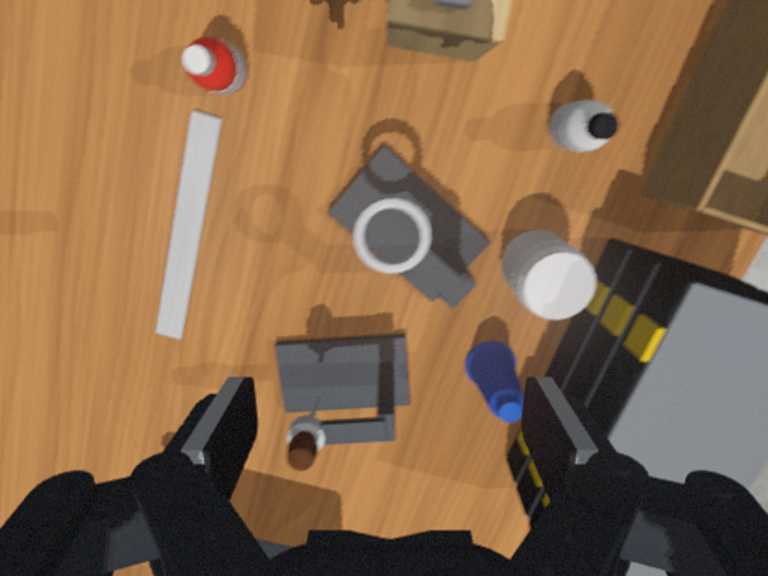

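The wrist view shows the empty ring's mouth at (392,236) in the enlarged picture. The awl stand is behind it at (302,440).

```bash
python3 - <<'E'
from h import *
import pickle
c=pickle.load(open("w1.pkl","rb"))
f=lambda x,y:((x+.5)/1.5-.5,(y+.5)/1.5-.5)
for p in((392.5,235.5),(352.5,235.5),(431.5,235.5),(392,197.5),(392,273.5)): print(ray("",f(*p),.125,c).round(4))
print(ray("",f(302,455),.161,c))
for n,p in(("scene",(200.5,143)),("side",(314,295))): print(ray(n,p,.155))
E
```

```text
[ 0.5586 -0.1098  0.125 ]
[ 0.5281 -0.1192  0.125 ]
[ 0.5883 -0.1007  0.125 ]
[ 0.5493 -0.0812  0.125 ]
[ 0.5676 -0.1403  0.125 ]
[ 0.53884544 -0.30641245  0.161     ]
[ 0.54744191 -0.29552678  0.155     ]
[ 0.53318416 -0.32612796  0.155     ]
```

{"op": "nudge_tcp", "data": {"plan": {"rows": [[0, 0, 0, 0.304, 0.062, 0, 0.085], [0, 0, 0, 0.304, 0.062, 0, 0.085], [0, 0, 0, 0.304, 0.062, 0, 0.085], [0, 0, 0, 0.304, 0.062, 0, 0.085], [0, 0, 0, 0.304, 0.062, 0, 0.085], [0, 0, 0, 0.304, 0.062, 0, 0.085], [0, 0, 0, 0.304, 0.062, 0, 0.085]]}}}

```text
clock: 2.28
eef_pos: [0.5247, 0.1962, 0.3508]
tool_rot: [0.595, 0.804, -0.001, -0.0]
ft_force: [-0.0, -0.9, 0.2]
grip_width: 0.0852
grasp_force: 0.0
```

```bash
python3 - <<'E'
from h import *
import cv2,pickle
c=camrig.calibration("wrist");i=camrig.camera("wrist")
pickle.dump(c,open("w2.pkl","wb"))
cv2.imwrite("pics/w2.png",cv2.resize(cv2.cvtColor(i,cv2.COLOR_RGB2BGR),(768,576)))
E
```

```text
(no output)
```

View pics/w2.png

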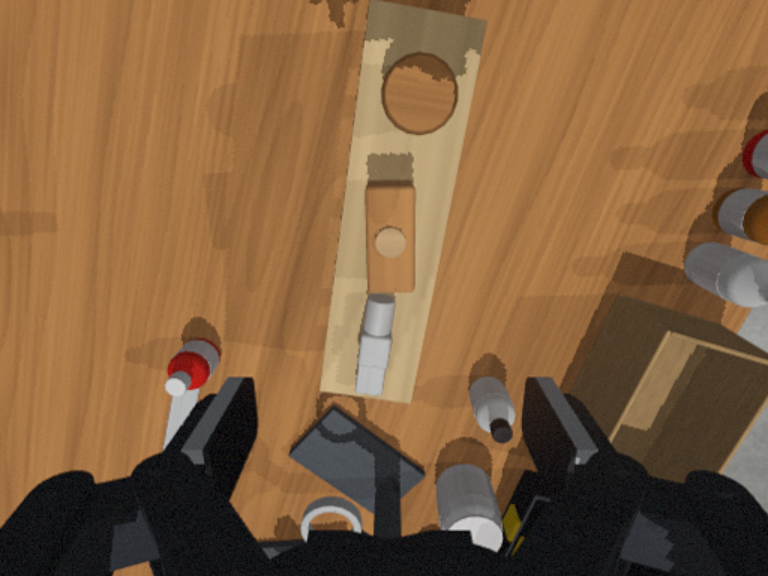

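The mallet sits at the middle of this view. Its head top has corners near (367,187), (413,186), (414,292), (368,290) and the knob at (390,242). The hammer is below it and the maul above.

```bash
python3 - <<'E'
from h import *
import pickle
from scipy.spatial.transform import Rotation as R
c=pickle.load(open("w2.pkl","rb"))
f=lambda x,y:((x+.5)/1.5-.5,(y+.5)/1.5-.5)
P=[ray("",f(*p),.159,c) for p in((367,187),(413,186),(414,292),(368,290))]
k=ray("",f(390,242),.161,c);m=np.mean(P,0)
print(np.round(P,4),k,m)
for a,b in((3,0),(2,1)): d=P[b]-P[a];print(np.linalg.norm(d),np.degrees(np.arctan2(d[1],d[0])))
o=probe_bus.get_obs();T=R.from_quat(o["tool_rot"]).as_matrix();print(T.round(3),T.T@(m-o["eef_pos"]),T.T@(k-o["eef_pos"]))
E
```

```text
[[0.4978 0.2311 0.159 ]
 [0.5284 0.2411 0.159 ]
 [0.5534 0.1663 0.159 ]
 [0.5197 0.1577 0.159 ]] [0.52460806 0.19846615 0.161     ] [0.52482467 0.19905544 0.159     ]
0.07659700229972981 106.60350176486169
0.07890094851968747 108.40470973464477
[[-0.29   0.957 -0.001]
 [ 0.957  0.29  -0.001]
 [-0.    -0.001 -1.   ]] [0.00357804 0.00107737 0.19202634] [0.003076   0.00069754 0.19002688]
```

{"op": "nudge_tcp", "data": {"plan": {"rows": [[0, 0, 0, 0.003, 0.001, 0.06, 0.085], [0, 0, 0, 0.003, 0.001, 0.12, 0.085], [0, 0, 0, 0.003, 0.001, 0.17, 0.085], [0, 0, 0, 0.003, 0.001, 0.21, 0.085], [0, 0, 0, 0.003, 0.001, 0.232, 0.085], [0, 0, 0, 0.003, 0.001, 0.232, 0.085], [0, 0, 0, 0.003, 0.001, 0.232, 0.06], [0, 0, 0, 0.003, 0.001, 0.232, 0.045], [0, 0, 0, 0.003, 0.001, 0.232, 0.02], [0, 0, 0, 0.003, 0.001, 0.232, 0.02]]}}}

```text
clock: 3.58
eef_pos: [0.5259, 0.1997, 0.1208]
tool_rot: [0.595, 0.803, 0.001, 0.001]
ft_force: [-0.0, -1.4, 6.2]
grip_width: 0.0353
grasp_force: 61.3
```

{"op": "nudge_tcp", "data": {"plan": {"rows": [[0, 0, 0, 0, 0, 0, 0.02], [0, 0, 0, 0, 0, 0, 0.02], [0, 0, 0, 0, 0, 0, 0.02]]}}}

```text
clock: 3.95
eef_pos: [0.5259, 0.1997, 0.1208]
tool_rot: [0.595, 0.803, 0.001, 0.001]
ft_force: [-1.5, -1.7, 6.2]
grip_width: 0.0352
grasp_force: 61.3
```

{"op": "nudge_tcp", "data": {"plan": {"rows": [[0, 0, 0, 0, 0, -0.02, 0.02], [0, 0, 0, 0, 0, -0.045, 0.02], [0, 0, 0, 0, 0, -0.075, 0.02], [0, 0, 0, 0, 0, -0.105, 0.02], [0, 0, 0, 0, 0, -0.14, 0.02], [0, 0, 0, 0, 0, -0.17, 0.02], [0, 0, 0, 0, 0, -0.185, 0.02], [0, 0, 0, 0, 0, -0.185, 0.02]]}}}

```text
clock: 4.95
eef_pos: [0.5254, 0.1998, 0.305]
tool_rot: [0.595, 0.803, 0.001, 0.0]
ft_force: [0.0, 0.2, -3.2]
grip_width: 0.0354
grasp_force: 60.5
```

```bash
python3 - <<'E'
from h import *
import cv2
from scipy.spatial.transform import Rotation as R
a=cv2.cvtColor(camrig.camera("scene"),cv2.COLOR_RGB2BGR)[90:330,190:390];b=cv2.cvtColor(camrig.camera("side"),cv2.COLOR_RGB2BGR)[60:300,140:340]
cv2.imwrite("pics/l.png",cv2.resize(np.hstack([a,b]),(800,480)))
o=probe_bus.get_obs();T=R.from_quat(o["tool_rot"]).as_matrix();print(o["eef_pos"],T.T@([.5586,-.110,.3]-o["eef_pos"]))
E
```

```text
[0.52461974 0.19942653 0.30307788] [-0.30592816 -0.05750149  0.00323234]
```

View pics/l.png

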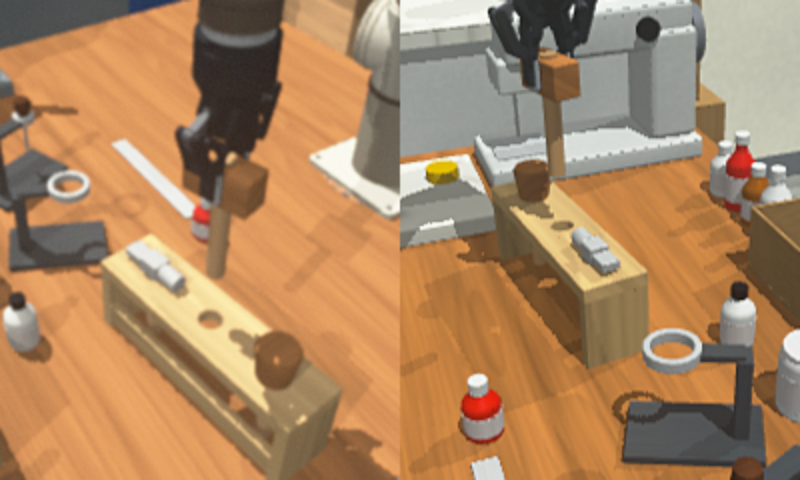

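The mallet is out of its hole and held upright, and the hammer and maul are still in place. Next I carry it over the ring.

{"op": "nudge_tcp", "data": {"plan": {"rows": [[0, 0, 0, -0.03, -0.006, 0, 0.02], [0, 0, 0, -0.08, -0.015, 0, 0.02], [0, 0, 0, -0.13, -0.024, 0, 0.02], [0, 0, 0, -0.18, -0.034, 0, 0.02], [0, 0, 0, -0.23, -0.043, 0, 0.02], [0, 0, 0, -0.27, -0.051, 0, 0.02], [0, 0, 0, -0.295, -0.055, 0, 0.02], [0, 0, 0, -0.306, -0.057, 0, 0.02], [0, 0, 0, -0.306, -0.057, 0, 0.02], [0, 0, 0, -0.306, -0.057, 0, 0.02]]}}}

```text
clock: 6.3
eef_pos: [0.5594, -0.1087, 0.304]
tool_rot: [0.595, 0.804, 0.0, -0.0]
ft_force: [-0.6, -1.4, -2.1]
grip_width: 0.0355
grasp_force: 60.5
```

```bash
python3 - <<'E'
from h import *
import cv2
a=cv2.cvtColor(camrig.camera("scene"),cv2.COLOR_RGB2BGR)[90:240,160:285];b=cv2.cvtColor(camrig.camera("side"),cv2.COLOR_RGB2BGR)[120:270,215:340]
cv2.imwrite("pics/r.png",cv2.resize(np.hstack([a,b]),(800,480)))
o=probe_bus.get_obs();print(o["eef_pos"],o["tool_rot"])
E
```

```text
[ 0.559455   -0.1086518   0.30433975] [ 5.94822072e-01  8.03857373e-01  9.82433836e-05 -1.26406312e-04]
```

View pics/r.png

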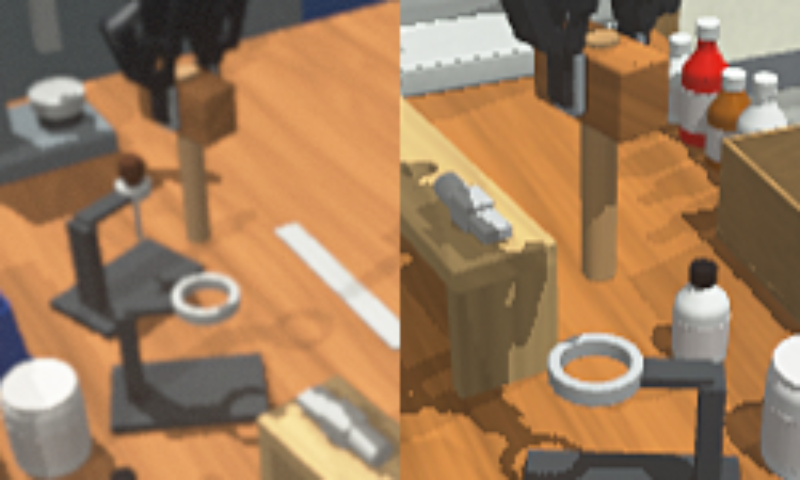

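The handle hangs just above the ring in both views. Its bottom end is at about (222,163.5) in the scene view and (277.5,205.5) in the side view. I'll check that against the ring in each camera.

```bash
python3 - <<'E'
from h import *
def pj(n,X):
    c=camrig.calibration(n);p=c["mtx"]@(c["R"]@np.array(X)+c["t"]);return p[:2]/p[2]
for n,p,r in(("scene",(221.7,163.3),(223.9,181.8)),("side",(277.3,205.8),(275.8,232.9))):
    for z in(.183,.188): print(n,z,ray(n,p,z)[:2]-ray(n,r,.125)[:2])
E
```

```text
scene 0.183 [-0.00258655 -0.00985394]
scene 0.188 [ 0.00032156 -0.00312882]
side 0.183 [0.00723275 0.01004717]
side 0.188 [0.00427981 0.00293272]
```

{"op": "nudge_tcp", "data": {"plan": {"rows": [[0, 0, 0, -0.001, -0.001, 0.03, 0.02], [0, 0, 0, -0.001, -0.001, 0.06, 0.02], [0, 0, 0, -0.001, -0.001, 0.08, 0.02], [0, 0, 0, -0.001, -0.001, 0.1, 0.02], [0, 0, 0, -0.001, -0.001, 0.12, 0.02], [0, 0, 0, -0.001, -0.001, 0.14, 0.02], [0, 0, 0, -0.001, -0.001, 0.155, 0.02], [0, 0, 0, -0.001, -0.001, 0.165, 0.02], [0, 0, 0, -0.001, -0.001, 0.17, 0.02], [0, 0, 0, -0.001, -0.001, 0.17, 0.02]]}}}

```text
clock: 7.65
eef_pos: [0.5589, -0.1111, 0.1343]
tool_rot: [0.595, 0.803, 0.0, -0.0]
ft_force: [0.1, 0.3, -1.7]
grip_width: 0.0355
grasp_force: 60.6
```

{"op": "nudge_tcp", "data": {"plan": {"rows": [[0, 0, 0, 0, 0, 0.001, 0.02], [0, 0, 0, 0, 0, 0.002, 0.02], [0, 0, 0, 0, 0, 0.002, 0.02]]}}}

```text
clock: 8.02
eef_pos: [0.5589, -0.1112, 0.1325]
tool_rot: [0.596, 0.803, 0.0, 0.0]
ft_force: [0.2, -0.3, -3.2]
grip_width: 0.0353
grasp_force: 60.6
```

{"op": "nudge_tcp", "data": {"plan": {"rows": [[0, 0, 0, 0, 0, 0.001, 0.02], [0, 0, 0, 0, 0, 0.001, 0.02], [0, 0, 0, 0, 0, 0.001, 0.04], [0, 0, 0, 0, 0, 0.001, 0.05], [0, 0, 0, 0, 0, 0.001, 0.065], [0, 0, 0, 0, 0, 0.001, 0.085], [0, 0, 0, 0, 0, 0.001, 0.085], [0, 0, 0, 0, 0, 0.001, 0.085]]}}}

```text
clock: 9.02
eef_pos: [0.5588, -0.1111, 0.1313]
tool_rot: [0.596, 0.803, 0.0, -0.0]
ft_force: [0.2, 0.5, 0.6]
grip_width: 0.0851
grasp_force: 0.0
```

{"op": "nudge_tcp", "data": {"plan": {"rows": [[0, 0, 0, 0, 0, -0.02, 0.085], [0, 0, 0, 0, 0, -0.06, 0.085], [0, 0, 0, 0, 0, -0.11, 0.085], [0, 0, 0, 0, 0, -0.17, 0.085], [0, 0, 0, 0, 0, -0.2, 0.085], [0, 0, 0, 0, 0, -0.2, 0.085], [0, 0, 0, 0, 0, -0.2, 0.085]]}}}

```text
clock: 9.9
eef_pos: [0.5585, -0.1111, 0.3301]
tool_rot: [0.596, 0.803, -0.0, -0.001]
ft_force: [-0.4, -0.3, -0.3]
grip_width: 0.0853
grasp_force: 0.0
```

```bash
python3 - <<'E'
from h import *
import cv2
a=cv2.cvtColor(camrig.camera("scene"),cv2.COLOR_RGB2BGR)[110:310,160:360];b=cv2.cvtColor(camrig.camera("side"),cv2.COLOR_RGB2BGR)[130:330,170:370]
cv2.imwrite("pics/f.png",cv2.resize(np.hstack([a,b]),(800,400)))
E
```

```text
(no output)
```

View pics/f.png

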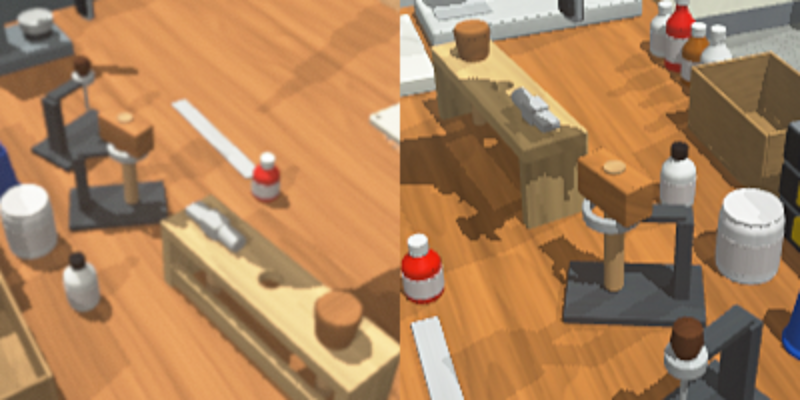

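The mallet hangs upright in the empty ring with its handle through the bore and its head level on the ring. The hammer and maul are still in the rack, and the gripper is clear.

```bash
python3 -c "
from workcell import bot, camrig, probe_bus
print(bot.job_done())"
```

```text
the job is handed in; nothing more can be done
None
```

The mallet hangs upright in the empty ring, the maul and hammer are still in the rack, and I handed the job in at about 10 s; the hand-in printed no verdict, so this rests on the last camera views.

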